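# Guide rod through both bushings of a sampler frame

### The arm

A 6-joint arm with a two-finger parallel gripper is mounted at the origin on the work surface. World frame = base frame: x ahead of the robot, y to its left, z up, the work surface at z = 0. Lengths are in m, angles in rad, forces in N, time in s.
With the tool pointing down it reaches from about 0.3 to 0.875 m from the base axis. Payload 6.4 kg.
Tool frame: the origin (TCP) lies on the centre line of the jaws, within the pads' length; the fingertips stand 19 mm ahead of it and the grasp point (between the pads) is the TCP; y points along the fingers, x is the direction in which the jaws open and shut, and the axes are right-handed (so a half turn about y gives the same grasp; the last joint's range is limited). The gripper opens to 85 mm and grips with 20 to 120 N. Pads are 22 mm wide; open, the fingers measure 114 mm over their backs; the gripper's body (76 mm by 85 mm) begins 54 mm behind the grasp point. The pads swing forward as they close: fully open they stand 13 mm farther back than shut.
Start: joints at [-1.364, 0.181, 1.607, -0, 1.354, -0.206], TCP at [0.231, -0.527, 0.25] pointing down, gripper open.
Joint ranges: [-2.99, 2.99], [-0.89, 2.07], [0.3, 2.58], [-1.14, 4.28], [0, 2.63], [-3.12, 3.12]. Speed limits (rad/s): [2.57, 2.57, 3.01, 3.14, 3.14, 3.14].

### API

Orientations are given as a unit quaternion [x, y, z, w].
In Python, from workcell import ctrl gives the robot as it stands.
- The arm moves only by the tool jog_arm, never from a script. Its argument "motion" is a list of rows, each a list of 3 entries, a list of its own where there are three numbers: the turn, a rotation vector about the tool's x, y, z in rad, then the shift along the tool's x, y, z in mm, then the closure in counts, from 0 (fully open) to 255 (shut). In form: [[[ax, ay, az], [x, y, z], gripper], ...]. A call has exactly 5 rows; each row is the pose to reach, as a shift and turn from the pose commanded when the call began, along the tool's axes at that moment; what a row does not reach only later rows make up. A row lasts 1/12 s, in which the tool goes at most 41.7 mm and 7.16 degrees, less where a joint would pass 70% of its speed; a pose out of reach is approached as far as the arm can. A call with a gripper value outside its range is refused whole. The fingers move at their own pace and stop on an object; the grip force is fixed at half the most. Time passes only in rows, so rows that repeat a pose let the fingers close, or fill a call up. It gives the time, the measured TCP pose, the force and the opening at its end, in the units of the state.
- ctrl.get_obs(): the state, without advancing time (a new reading comes with each control period).
- ctrl.get_image(name): name is "scene" or "top" or "wrist"; returns a dict with "pixels" (400x640x3 uint8, blue, green, red), "vfov" (degrees; the focal length in pixels is half the picture's height over the tangent of half this angle, whatever the lens; pixels are square), "cx", "cy" (the principal point, pixels), "R" (3x3) and "t" (3): a world point X has camera coordinates R X + t. Camera axes: x right, y down, z forward; pixel columns grow to the right and rows downward; lengths in m; the calibration is good to about 2 mm. A picture is of the moment at which its call begins. There is no depth.
- ctrl.hand_in(): hands the job in, once; it reports no verdict.
The state is a dict: "t": time; "joint_positions": joint angles; "qd": joint speeds; "joint_torque": joint torques, N m; "position": TCP position; "tcp_rot": TCP orientation; "wrist_force": force on the tool from outside, world axes, zero at the start; "torque": the same for the moment, N m; "opening": finger opening in m.
Only numpy, scipy, OpenCV 4.12 (cv2) and the standard library are available. Lean on these libraries where they do the work, as an engineer would, in place of code of your own. Each camera call takes 0.05 s, during which the arm holds its last target. There are 200 camera calls.

### The job

Fold the cream cover of the sampler frame up by its orange bar until it stands upright, where it stays by itself. Then take the red-headed guide rod out of the white rack and thread it from above through the upper and then the lower brass bushing of the frame. Finish while still holding the rod by its head, at rest, with its foot clearly out below the lower bushing but hanging clear above the grey base plate; the cover stays upright, and the other rods and the bench things are left where they are.

Things in the scene. Friction and masses are not known exactly. Their poses are not given: they have to be found in the camera images.
- frame: sampler frame, fixed, open at front (its -x) and sides; origin on the bench, on the vertical axis shared by both bushings, z up. Grey base plate x -55..95, y -60..60, top z = 12. Two posts at x 55..80, y +-46 carry two level aluminium plates (x -35..80, y -40..40), one above the other, each holding a brass bushing. The closed cover lies over the upper bushing
- upper_mouth (a point): centre of the upper brass bushing's mouth, 128 above the bench; axes as the frame's. Bore 15 mm, conical entry on top widening to about 29 mm; underside 107 above the bench
- lower_mouth (a point): centre of the lower bushing's mouth, 73 above the bench, straight below the upper one; same bore and cone; underside 52 above the bench; axes as the frame's
- cover (a joint): angle of the cover about its hinge: 0 = lying level over the upper bushing, grows as its free edge rises, 1.571 = upright, stop at 1.95. Stiff hinge: it stays where it is left; moving it takes 1 to 3 N at the bar. It starts between 0.05 and 0.4
- cover_hinge (a point): middle of the cover's hinge, which runs along the frame's y at frame x = 70, z = 136; axes turn with the cover and equal the frame's at joint 0
- cover_bar (a point): middle of the orange round bar at the cover's free end, 10 mm thick, 80 free between two side arms, parallel to the hinge, 130 from it; a 30 gap parts it from the cover plate (90 wide, 4 thick, to 90 from the hinge): it can be pinched from above and turns between the fingers. Axes as cover_hinge's: bar along y, hinge to bar is -x
- rack: white plastic rack, fixed, 56 x 180 x 45 high, origin under its centre, three holes 40 deep along its y axis, at y = -60, 0 and +60; which rod stands in which hole varies
- guide_rod: steel guide rod with a red round head, standing upright in a rack hole: shaft 12 mm thick and 130 long, head 20 mm thick and 36 high on top of it (166 in all), about 0.14 kg; origin at the centre of its foot (5 above the bench as it stands), z along the rod towards the head; foot edge bevelled
- rod_foot (a point): centre of the guide rod's foot (its origin)
- rod_head (a point): middle of the red head, 148 above the foot, on the rod's axis
- blue_rod: rod of the same shape with a blue head, in another hole; to be left there
- yellow_rod: rod of the same shape with a yellow head, in another hole; to be left there
- dropper_bottle: amber bottle with a red dropper, 54 across, 132 high; bystander
- wash_bottle: white bottle with a blue cap, 68 across, 170 high; bystander
- vial_jar: jar, 56 across, 75 high; bystander
- mouse: black computer mouse, 105 x 60 x 34, on a green mat; bystander
- driver: screwdriver with a red handle, lying; bystander
Mind the look-alikes: they are no part of the job. What is shaped like the guide_rod but green is not meant.

How it is judged:
On the way, in this order (a step that is already met when the one before it is completed fails the run):
1. the cover stands upright (within about 10 degrees) with the guide rod still in the rack (value of joint cover between 1.39 and 1.75 rad and distance of guide_rod from where it was at the start of the episode below 0.03 m), for 0.2 s.
2. the guide rod's foot has come out below the upper bushing (z of rod_foot in the frame of frame below 0.107 m and horizontal distance between rod_foot and upper_mouth below 0.012 m and angle between the z axis of guide_rod and the z axis of frame, either way round below 0.15 rad), for 0.05 s.
At the end, for the whole second after the job is handed in: the cover stands upright within about 10 degrees (joint 1.39 to 1.75); the guide rod passes down through both bushings, its foot 4 mm or more below the lower bushing and 3 mm or more above the base plate, upright and at rest, and the gripper still holds it (value of joint cover between 1.39 and 1.75 rad and z of rod_foot in the frame of frame between 0.015 and 0.048 m and horizontal distance between rod_foot and lower_mouth below 0.007 m and horizontal distance between rod_head and upper_mouth below 0.012 m and angle between the z axis of guide_rod and the z axis of frame, either way round below 0.12 rad and contact force between the fingers and guide_rod above 1 N and linear speed of guide_rod below 0.02 m/s); the arm keeps its last pose, push and grip.
It fails at once if another rod is pulled or knocked out of the rack (distance of any of blue_rod, yellow_rod from where it was at the start of the episode above 0.02 m).
It fails at once if a bystander is knocked away or over (distance of any of dropper_bottle, wash_bottle, vial_jar, mouse, driver from where it was at the start of the episode above 0.03 m).
It also fails if it takes over 72 s, if anything falls off the work surface, if the arm or the gripper's body presses on something with over 40 N, if the wrist force passes 120 N, or if a joint passes its speed limit or range.

## Working session

There is one attempt and no reset: what is moved stays moved. The work goes in short steps, Python scripts to look and compute and a tool call to move; the robot and the scene stay as the last step left them, time stands still between calls to the robot, and variables do not carry over. Pictures are saved under pics/ and viewed, on a budget of 10 in all, crops included, one or two more only if the job needs it, and the job is handed in when it is done.

Besides the shell and the picture viewer there is one more tool, called after "Call:" as name(argument=value, ...), one argument or row to a line, values as JSON. jog_arm: Moves the arm, as the interface text tells. Its arguments: {"type":"object","properties":{"motion":{"type":"array"}},"required":["motion"]}

```bash
mkdir -p pics; ls; cat > h.py <<'E'
import numpy as np, cv2
from workcell import ctrl
from scipy.spatial.transform import Rotation as Ro
def snap(n,f):
    im=ctrl.get_image(n); cv2.imwrite('pics/'+f+'.png',im['pixels']); np.savez('pics/'+f+'.npz',**{k:np.array(v) for k,v in im.items()}); return im
def load(f): return dict(np.load('pics/'+f+'.npz'))
def F(im): return im['pixels'].shape[0]/2/np.tan(np.radians(float(im['vfov']))/2)
def proj(im,X):
    c=np.array(im['R'])@np.array(X,float)+np.array(im['t']); f=F(im); return np.array([f*c[0]/c[2]+im['cx'],f*c[1]/c[2]+im['cy']])
def ray(im,p):
    R=np.array(im['R']);f=F(im); d=R.T@np.array([(p[0]-im['cx'])/f,(p[1]-im['cy'])/f,1]); return -R.T@np.array(im['t']),d
def atz(im,p,z):
    o,d=ray(im,p); return o+d*(z-o[2])/d[2]
def tri(obs):
    A=np.zeros((3,3));b=np.zeros(3)
    for im,p in obs:
        o,d=ray(im,p); d/=np.linalg.norm(d); P=np.eye(3)-np.outer(d,d); A+=P;b+=P@o
    X=np.linalg.solve(A,b); return X,[np.round(proj(im,X)-p,1) for im,p in obs]
E
python3 - <<'E'
from h import *
np.set_printoptions(suppress=True,precision=3)
for n in('scene','top'):
    im=snap(n,n+'0'); print(n,im['vfov'],im['cx'],im['cy'],-np.array(im['R']).T@im['t'])
    print(np.array(im['R']))
print(ctrl.get_obs())
E
```

```text
pics
scene 57.82856971783795 320.10358637809566 207.1284163122557 [ 1.112 -0.742  0.798]
[[ 0.796  0.605 -0.021]
 [ 0.34  -0.476 -0.811]
 [-0.501  0.638 -0.584]]
top 56.4389611333794 319.43886902886874 194.24192210516446 [0.31  0.01  1.083]
[[ 0.076 -0.997  0.005]
 [-0.972 -0.076 -0.223]
 [ 0.223  0.012 -0.975]]
{'t': 0.1, 'joint_positions': array([-1.364,  0.181,  1.608, -0.   ,  1.354, -0.206]), 'qd': array([-0.001, -0.003, -0.002,  0.002,  0.001,  0.002]), 'joint_torque': array([  0.   , -44.587, -35.224,  -0.   ,   0.004,  -0.   ]), 'position': array([ 0.231, -0.526,  0.249]), 'tcp_rot': array([-0.591,  0.387, -0.387,  0.592]), 'wrist_force': array([ 0.453,  0.207, -0.805]), 'torque': array([ 0.058, -0.024,  0.037]), 'opening': 0.0852768652310908}
```

View pics/scene0.png

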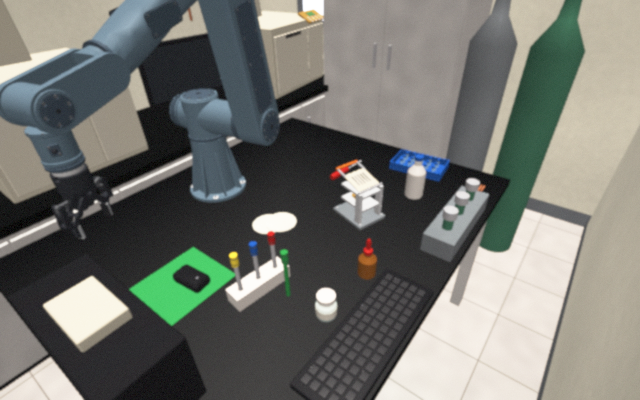

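View pics/top0.png

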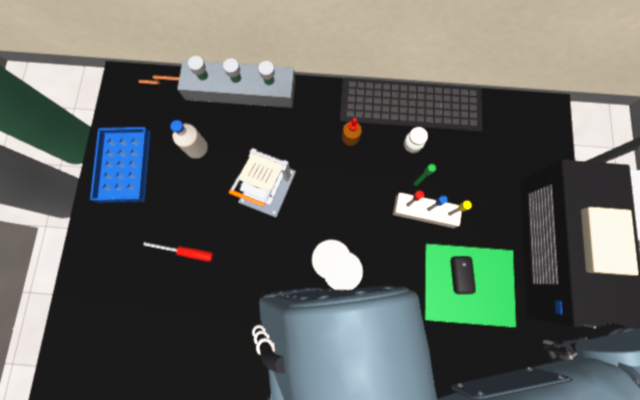

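```bash
python3 - <<'E'
from h import *
def c(f,x,y): return cv2.resize(load(f)['pixels'][y:y+75,x:x+100],(400,300),interpolation=cv2.INTER_CUBIC)
m=np.vstack([np.hstack([c('top0',220,142),c('top0',385,155)]),np.hstack([c('scene0',320,153),c('scene0',215,230)])])
cv2.imwrite('pics/m1.png',m)
E
```

```text
(no output)
```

View pics/m1.png

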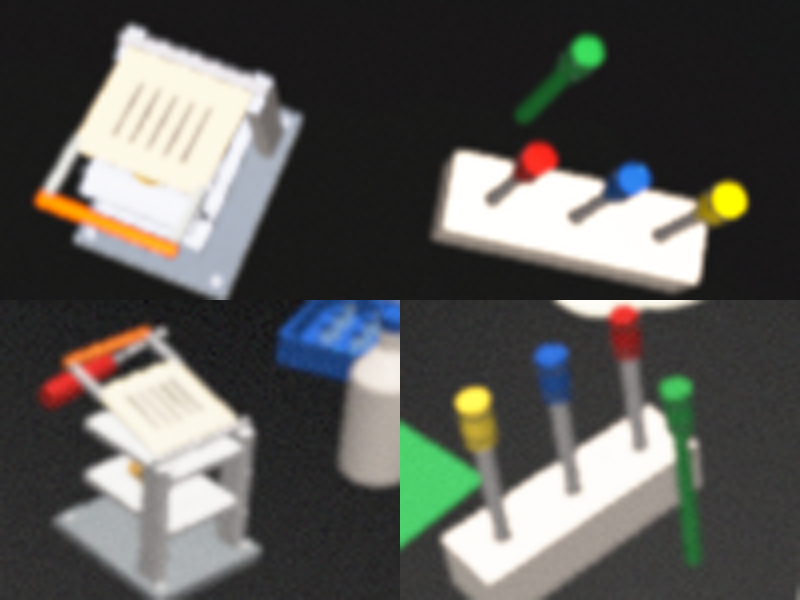

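```bash
python3 - <<'E'
from h import *
from scipy.optimize import least_squares
np.set_printoptions(suppress=True,precision=4)
T,S=load('top0'),load('scene0')
t1=lambda p:np.array([220+p[0]/4-.4,142+p[1]/4-.4]); t2=lambda p:np.array([385+(p[0]-400)/4-.4,155+p[1]/4-.4])
s1=lambda p:np.array([320+p[0]/4-.4,153+(p[1]-300)/4-.4]); s2=lambda p:np.array([215+(p[0]-400)/4-.4,230+(p[1]-300)/4-.4])
base=[(T,t1((228,298)),(-55,-60)),(T,t1((301,115)),(95,-60)),(T,t1((75,240)),(-55,60)),(S,s1((160,598)),(95,-60)),(S,s1((261,548)),(95,60)),(S,s1((55,518)),(-55,-60))]
cov=[(T,t1((40,200)),(-130,43)),(T,t1((175,250)),(-130,-43)),(S,s1((68,360)),(-130,-43)),(S,s1((150,332)),(-130,43)),(T,t1((75,125)),(-90,45)),(T,t1((195,192)),(-90,-45)),(S,s1((105,382)),(-90,-45)),(S,s1((163,460)),(0,-45)),(S,s1((240,422)),(0,45))]
def pts(q):
    x,y,a,c=q; R=Ro.from_euler('z',a).as_matrix(); o=np.array([x,y,0]); L=[]
    for im,p,(u,v) in base: L.append((im,p,o+R@np.array([u,v,12])/1e3))
    for im,p,(u,v) in cov: L.append((im,p,o+R@np.array([70+u*np.cos(c),v,136-u*np.sin(c)])/1e3))
    return L
f=lambda q:np.concatenate([proj(i,X)-p for i,p,X in pts(q)])
r=least_squares(f,[.6,.2,-.45,.2],loss='soft_l1'); print('frame',r.x); print(f(r.x).reshape(-1,2))
for n,ps in {'red':((540,158),(490,202),(625,315),(640,447)),'blue':((633,178),(575,218),(553,355),(572,492)),'yel':((728,200),(658,237),(473,400),(502,538))}.items():
    print(n,[np.round(atz(i,p,z)[:2],4) for i,p,z in((T,t2(ps[0]),.171),(T,t2(ps[1]),.045),(S,s2(ps[2]),.171),(S,s2(ps[3]),.045))], tri([(T,t2(ps[0])),(S,s2(ps[2]))]))
E
```

```text
frame [ 0.5489  0.1857 -0.2935  0.3044]
[[-0.7999  0.431 ]
 [ 0.3092  0.004 ]
 [-0.3488  0.2723]
 [ 0.5242  0.358 ]
 [ 0.6362  0.0432]
 [ 0.0728  0.1169]
 [ 1.2621 -0.8819]
 [-0.8461 -1.1698]
 [ 0.8886 -0.1553]
 [-0.677  -0.5106]
 [-0.9994  5.1457]
 [ 1.4769  0.8201]
 [-1.9283  1.9645]
 [-0.1566  0.0481]
 [ 0.5793  0.6297]]
red [array([ 0.5387, -0.2303]), array([ 0.5353, -0.2285]), array([ 0.5399, -0.2319]), array([ 0.5375, -0.232 ])] (array([ 0.5389, -0.2307,  0.1698]), [array([0.1, 0.1]), array([ 0.1, -0. ])])
blue [array([ 0.5303, -0.2887]), array([ 0.5284, -0.289 ]), array([ 0.5297, -0.2893]), array([ 0.529 , -0.2927])] (array([ 0.5301, -0.289 ,  0.171 ]), [array([0.1, 0.1]), array([ 0.2, -0. ])])
yel [array([ 0.5208, -0.3481]), array([ 0.5193, -0.3477]), array([ 0.5197, -0.3493]), array([ 0.5206, -0.3511])] (array([ 0.5203, -0.3487,  0.171 ]), [array([0.3, 0.2]), array([ 0.3, -0. ])])
```

```bash
cat >> h.py <<'E'
def down(yaw):  # tool y down, tool x along world yaw
    x=np.array([np.cos(yaw),np.sin(yaw),0]); y=np.array([0,0,-1.]); return np.column_stack([x,y,np.cross(x,y)])
def plan(wps,step=170,ang=.55):
    """wps: list of (pos m, R); prints increments per call, each from the end of the one before"""
    o=ctrl.get_obs(); P=np.array(o['position']);R=Ro.from_quat(o['tcp_rot']).as_matrix()
    print('t',o['t'],'P',P.round(4),'yaw',round(np.arctan2(R[1,0],R[0,0]),4),'down',R[:,1].round(3),'F',np.round(o['wrist_force'],1),'open',round(o['opening'],4),'j6',o['joint_positions'].round(2))
    for p,Rt in wps:
        p=np.array(p); w=Ro.from_matrix(R.T@Rt).as_rotvec()
        n=max(1,int(np.ceil(np.linalg.norm(p-P)*1e3/step)),int(np.ceil(np.linalg.norm(w)/ang)))
        for k in range(n):
            s=np.round(R.T@((p-P)/(n-k))*1e3,1); w=np.round(Ro.from_matrix(R.T@Rt).as_rotvec()/(n-k),3)
            print(w.tolist(),s.tolist()); P=P+R@s/1e3; R=R@Ro.from_rotvec(w).as_matrix()
        print('--')
E
python3 - <<'E'
from h import *
np.set_printoptions(suppress=True,precision=4)
T,S=load('top0'),load('scene0')
t2=lambda p:np.array([385+(p[0]-400)/4-.4,155+p[1]/4-.4]);s2=lambda p:np.array([215+(p[0]-400)/4-.4,230+(p[1]-300)/4-.4])
print('green',tri([(T,t2((588,48))),(S,s2((676,385)))]),tri([(T,t2((521,117))),(S,s2((694,562)))]))
for y in(-.2935,-.2935+np.pi):
    print(y);plan([((.497,.2017,.30),down(y))])
E
```

```text
green (array([ 0.6134, -0.2611,  0.1689]), [array([0.3, 0.3]), array([ 0.4, -0.1])]) (array([ 0.6119, -0.2612, -0.001 ]), [array([0.1, 0.1]), array([ 0.2, -0. ])])
-0.2935
t 0.1 P [ 0.2306 -0.5262  0.2495] yaw -1.158 down [-0.     0.002 -1.   ] F [ 0.5  0.2 -0.8] open 0.0853 j6 [-1.36  0.18  1.61 -0.    1.35 -0.21]
[-0.0, -0.173, -0.0] [-112.0, -9.9, 107.2]
[-0.0, -0.173, -0.0] [-91.9, -9.9, 124.9]
[-0.0, -0.173, -0.0] [-69.0, -9.9, 138.8]
[-0.001, -0.173, -0.001] [-44.0, -9.9, 148.7]
[-0.0, -0.172, -0.0] [-17.8, -10.1, 154.0]
--
2.8480926535897932
t 0.1 P [ 0.2306 -0.5262  0.2495] yaw -1.158 down [-0.     0.002 -1.   ] F [ 0.5  0.2 -0.8] open 0.0853 j6 [-1.36  0.18  1.61 -0.    1.35 -0.21]
[0.0, 0.455, -0.0] [-112.0, -9.9, 107.2]
[0.0, 0.456, -0.0] [-147.7, -9.9, 47.1]
[0.001, 0.455, -0.0] [-153.4, -9.9, -22.8]
[0.0, 0.456, -0.0] [-127.8, -10.0, -87.8]
[0.001, 0.455, -0.0] [-76.0, -9.9, -135.1]
--
```

Call:
jog_arm(
  motion=[
    [[0, -0.173, 0], [-112, -10, 107], 165],
    [[0, -0.173, 0], [-112, -10, 107], 165],
    [[0, -0.173, 0], [-112, -10, 107], 165],
    [[0, -0.173, 0], [-112, -10, 107], 165],
    [[0, -0.173, 0], [-112, -10, 107], 165],
  ],
)

```text
t: 0.52
position: [0.2853, -0.3763, 0.26]
tcp_rot: [-0.623, 0.334, -0.333, 0.625]
wrist_force: [0.6, -0.7, 0.3]
opening: 0.0301
```

Call:
jog_arm(
  motion=[
    [[0, -0.173, 0], [-92, -10, 125], 165],
    [[0, -0.173, 0], [-92, -10, 125], 165],
    [[0, -0.173, 0], [-92, -10, 125], 165],
    [[0, -0.173, 0], [-92, -10, 125], 165],
    [[0, -0.173, 0], [-92, -10, 125], 165],
  ],
)

```text
t: 0.93
position: [0.3382, -0.2312, 0.2704]
tcp_rot: [-0.65, 0.278, -0.278, 0.651]
wrist_force: [0.0, 0.4, -0.7]
opening: 0.0302
```

Call:
jog_arm(
  motion=[
    [[0, -0.173, 0], [-69, -10, 139], 165],
    [[0, -0.173, 0], [-69, -10, 139], 165],
    [[0, -0.173, 0], [-69, -10, 139], 165],
    [[0, -0.173, 0], [-69, -10, 139], 165],
    [[0, -0.173, 0], [-69, -10, 139], 165],
  ],
)

```text
t: 1.35
position: [0.3916, -0.0859, 0.2806]
tcp_rot: [-0.671, 0.22, -0.221, 0.672]
wrist_force: [0.5, -0.4, -1.1]
opening: 0.0305
```

Call:
jog_arm(
  motion=[
    [[0, -0.173, 0], [-44, -10, 149], 165],
    [[0, -0.173, 0], [-44, -10, 149], 165],
    [[0, -0.173, 0], [-44, -10, 149], 165],
    [[0, -0.173, 0], [-44, -10, 149], 165],
    [[0, -0.173, 0], [-44, -10, 149], 165],
  ],
)

```text
t: 1.77
position: [0.4454, 0.0596, 0.2905]
tcp_rot: [-0.688, 0.162, -0.162, 0.689]
wrist_force: [-0.8, 0.7, 1.0]
opening: 0.0303
```

Call:
jog_arm(
  motion=[
    [[0, -0.172, 0], [-18, -10, 154], 165],
    [[0, -0.172, 0], [-18, -10, 154], 165],
    [[0, -0.172, 0], [-18, -10, 154], 165],
    [[0, -0.172, 0], [-18, -10, 154], 165],
    [[0, -0.172, 0], [-18, -10, 154], 165],
  ],
)

```text
t: 2.18
position: [0.4988, 0.2049, 0.3]
tcp_rot: [-0.699, 0.102, -0.103, 0.7]
wrist_force: [-1.1, 0.2, 0.3]
opening: 0.0302
```

```bash
python3 - <<'E'
from h import *
plan([((.497,.2017,.30),down(-.2935))])
im=snap('wrist','w1'); T=snap('top','t1')
c=T['pixels'][142:217,220:320]
cv2.imwrite('pics/m2.png',np.vstack([im['pixels'][:,:],cv2.resize(c,(640,480))[120:320]]))
E
```

```text
t 2.1833 P [0.4988 0.2049 0.3   ] yaw -0.2909 down [ 0.001  0.001 -1.   ] F [-1.1  0.2  0.3] open 0.0302 j6 [0.17 0.06 1.64 0.   1.44 0.46]
[-0.002, 0.003, 0.0] [-0.8, 0.0, -3.5]
--
```

View pics/m2.png

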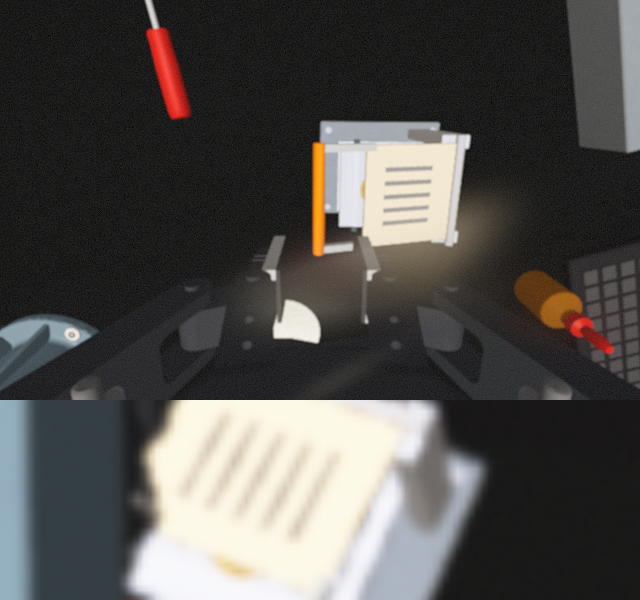

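```bash
python3 - <<'E'
from h import *
np.set_printoptions(suppress=True,precision=4)
w=load('w1')
fr=np.array([.5489,.1857,0]);R=Ro.from_euler('z',-.2935).as_matrix()
for c in(.25,.30,.35):
  for v in(-43,0,43): print(c,v,proj(w,fr+R@np.array([70-130*np.cos(c),v,136+130*np.sin(c)])/1e3))
for z in(.165,.175,.185): print([R.T@(atz(w,p,z)-fr) for p in((319,143),(318.5,255))])
for u,v in((-55,60),(95,60)): print(proj(w,fr+R@np.array([u,v,12])/1e3))
E
```

```text
0.25 -43 [318.4303 248.4765]
0.25 0 [318.5373 200.5219]
0.25 43 [318.6538 148.3657]
0.3 -43 [320.4524 251.503 ]
0.3 0 [320.6488 202.5591]
0.3 43 [320.8629 149.2225]
0.35 -43 [322.9418 254.62  ]
0.35 0 [323.2523 204.662 ]
0.35 43 [323.5913 150.1098]
[array([-0.0557,  0.0469,  0.165 ]), array([-0.0559, -0.0506,  0.165 ])]
[array([-0.0556,  0.0478,  0.175 ]), array([-0.0558, -0.046 ,  0.175 ])]
[array([-0.0556,  0.0487,  0.185 ]), array([-0.0558, -0.0413,  0.185 ])]
[320.4345 121.6306]
[440.0035 122.1407]
```

Call:
jog_arm(
  motion=[
    [[0, 0, 0], [-2, 40, -4], 165],
    [[0, 0, 0], [-2, 80, -4], 165],
    [[0, 0, 0], [-2, 110, -4], 165],
    [[0, 0, 0], [-2, 127, -4], 165],
    [[0, 0, 0], [-2, 127, -4], 165],
  ],
)

```text
t: 2.7
position: [0.4909, 0.1959, 0.1684]
tcp_rot: [0.701, -0.107, 0.101, -0.698]
wrist_force: [-0.9, 0.2, 0.4]
opening: 0.03
```

Call:
jog_arm(
  motion=[
    [[0, 0, 0], [0, 0, 0], 235],
    [[0, 0, 0], [0, 0, 0], 255],
    [[0, 0, 0], [0, 0, 0], 255],
    [[0, 0, 0], [0, 0, 0], 255],
    [[0, 0, 0], [0, 0, 0], 255],
  ],
)

```text
t: 3.12
position: [0.4946, 0.1977, 0.1746]
tcp_rot: [0.7, -0.103, 0.104, -0.699]
wrist_force: [-2.4, -6.0, 0.7]
opening: 0.0079
```

```bash
python3 - <<'E'
from h import *
im=snap('wrist','w2'); S=snap('scene','s2')
cv2.imwrite('pics/m3.png',np.vstack([im['pixels'][150:350],cv2.resize(S['pixels'][120:235,290:430],(480,394))[:,:].copy() if 0 else cv2.resize(S['pixels'][135:225,290:450],(640,360))]))
fr=np.array([.5489,.1857,0]);R=Ro.from_euler('z',-.2935).as_matrix()
o=ctrl.get_obs(); q=R.T@(np.array(o['position'])-fr)*1e3; print(q, np.degrees(np.arctan2(q[2]-136,70-q[0])),np.hypot(q[2]-136,70-q[0]))
plan([])
E
```

```text
[-55.46337563  -4.27148994 174.62995299] 17.113507124364396 131.27578562615025
t 3.2167 P [0.4946 0.1977 0.1746] yaw -0.2939 down [ 0.002 -0.002 -1.   ] F [-2.5 -5.5  0.8] open 0.0078 j6 [ 0.16  0.17  1.78 -0.    1.19  0.45]
```

View pics/m3.png

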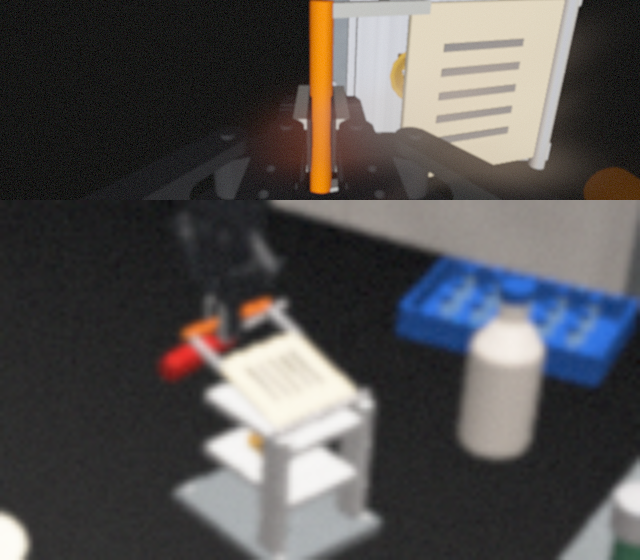

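Call:
jog_arm(
  motion=[
    [[0, 0, 0], [4.8, -13.4, 0], 255],
    [[0, 0, 0], [10.5, -25, 0], 255],
    [[0, 0, 0], [17.3, -36, 0], 255],
    [[0, 0, 0], [25, -46.6, 0], 255],
    [[0, 0, 0], [29.4, -51.4, 0], 255],
  ],
)

```text
t: 3.63
position: [0.5204, 0.1897, 0.227]
tcp_rot: [0.7, -0.105, 0.102, -0.699]
wrist_force: [-16.2, -3.1, 8.4]
opening: 0.0074
```

Call:
jog_arm(
  motion=[
    [[0, 0, 0], [9.3, -9, 0], 255],
    [[0, 0, 0], [19.5, -17, 0], 255],
    [[0, 0, 0], [30.4, -24.2, 0], 255],
    [[0, 0, 0], [42, -30, 0], 255],
    [[0, 0, 0], [48, -32.6, 0], 255],
  ],
)

```text
t: 4.05
position: [0.5689, 0.1758, 0.2634]
tcp_rot: [-0.699, 0.102, -0.104, 0.7]
wrist_force: [-15.1, -4.3, 19.2]
opening: 0.0075
```

Call:
jog_arm(
  motion=[
    [[0, 0, 0], [12.3, -4, 0], 255],
    [[0, 0, 0], [25, -7, 0], 255],
    [[0, 0, 0], [38, -8.5, 0], 255],
    [[0, 0, 0], [47, -8.8, 0], 255],
    [[0, 0, 0], [47, -8.8, 0], 255],
  ],
)

```text
t: 4.47
position: [0.6163, 0.161, 0.2704]
tcp_rot: [0.699, -0.101, 0.107, -0.699]
wrist_force: [0.7, -5.3, 7.9]
opening: 0.0077
```

```bash
python3 - <<'E'
from h import *
S=snap('scene','s3'); T=snap('top','t3')
cv2.imwrite('pics/m4.png',np.vstack([cv2.resize(T['pixels'][120:220,210:370],(640,300))*1,cv2.resize(S['pixels'][125:225,290:450],(640,300))]))
fr=np.array([.5489,.1857,0]);R=Ro.from_euler('z',-.2935).as_matrix()
o=ctrl.get_obs(); q=R.T@(np.array(o['position'])-fr)*1e3; print(q, np.arctan2(q[2]-136,70-q[0]),np.hypot(q[2]-136,70-q[0]))
plan([])
E
```

```text
[ 71.22845062  -4.13865331 270.43355671] 1.5799340484815034 134.4391693717856
t 4.5667 P [0.6159 0.1611 0.2704] yaw -0.2945 down [ 0.008 -0.002 -1.   ] F [-0.7 -6.3  6.7] open 0.0076 j6 [ 0.07  0.3   1.43 -0.    1.41  0.37]
```

View pics/m4.png

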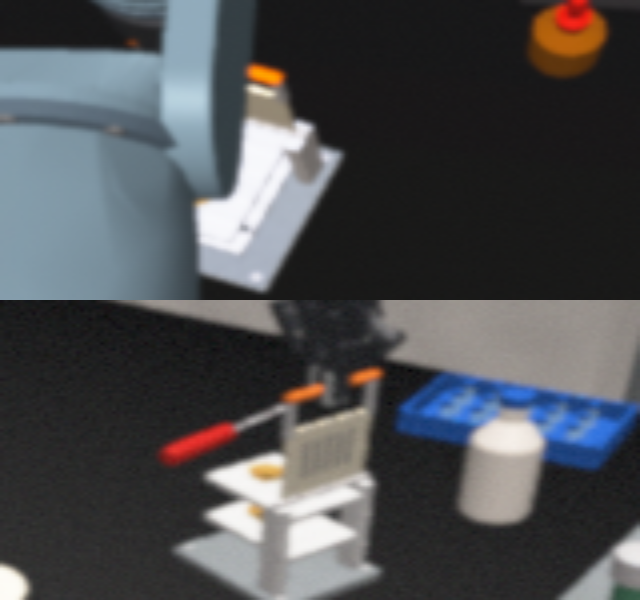

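Call:
jog_arm(
  motion=[
    [[0, 0, 0], [0, 0, 0], 210],
    [[0, 0, 0], [0, 0, 0], 150],
    [[0, 0, 0], [0, 0, 0], 135],
    [[0, 0, 0], [0, 0, 0], 135],
    [[0, 0, 0], [0, 0, 0], 135],
  ],
)

```text
t: 4.98
position: [0.613, 0.1628, 0.266]
tcp_rot: [-0.699, 0.103, -0.103, 0.7]
wrist_force: [0.0, -0.2, -0.2]
opening: 0.0403
```

Call:
jog_arm(
  motion=[
    [[0, 0, 0], [0, -10, 0], 135],
    [[0, 0, 0], [0, -25, 0], 135],
    [[0, 0, 0], [0, -45, 0], 135],
    [[0, 0, 0], [0, -55, 0], 135],
    [[0, 0, 0], [0, -55, 0], 135],
  ],
)

```text
t: 5.4
position: [0.6145, 0.1627, 0.325]
tcp_rot: [-0.699, 0.101, -0.106, 0.7]
wrist_force: [0.7, -0.2, 0.5]
opening: 0.0398
```

```bash
python3 - <<'E'
from h import *
plan([((.539,-.231,.30),down(-.156))],step=165)
E
```

```text
t 5.4 P [0.6145 0.1627 0.325 ] yaw -0.2938 down [ 0.006  0.001 -1.   ] F [ 0.7 -0.2  0.5] open 0.0398 j6 [0.07 0.26 1.36 0.   1.51 0.37]
[-0.001, -0.046, 0.002] [13.9, 8.1, -132.9]
[-0.0, -0.046, 0.002] [7.8, 8.2, -133.4]
[-0.001, -0.046, 0.002] [1.6, 8.3, -133.7]
--
```

Call:
jog_arm(
  motion=[
    [[0, -0.046, 0], [14, 8, -133], 135],
    [[0, -0.046, 0], [14, 8, -133], 135],
    [[0, -0.046, 0], [14, 8, -133], 135],
    [[0, -0.046, 0], [14, 8, -133], 135],
    [[0, -0.046, 0], [14, 8, -133], 135],
  ],
)

```text
t: 5.82
position: [0.5873, 0.0284, 0.3121]
tcp_rot: [0.702, -0.089, 0.088, -0.701]
wrist_force: [0.2, -1.0, -0.1]
opening: 0.0398
```

Call:
jog_arm(
  motion=[
    [[0, -0.046, 0], [8, 8, -133], 135],
    [[0, -0.046, 0], [8, 8, -133], 135],
    [[0, -0.046, 0], [8, 8, -133], 135],
    [[0, -0.046, 0], [8, 8, -133], 135],
    [[0, -0.046, 0], [8, 8, -133], 135],
  ],
)

```text
t: 6.23
position: [0.5628, -0.1012, 0.3044]
tcp_rot: [-0.703, 0.073, -0.072, 0.704]
wrist_force: [-0.2, 0.4, 0.4]
opening: 0.0398
```

Call:
jog_arm(
  motion=[
    [[0, -0.046, 0], [2, 8, -134], 135],
    [[0, -0.046, 0], [2, 8, -134], 135],
    [[0, -0.046, 0], [2, 8, -134], 135],
    [[0, -0.046, 0], [2, 8, -134], 135],
    [[0, -0.046, 0], [2, 8, -134], 135],
  ],
)

```text
t: 6.65
position: [0.5383, -0.2322, 0.2965]
tcp_rot: [-0.705, 0.056, -0.056, 0.705]
wrist_force: [-0.2, 0.5, 0.4]
opening: 0.0398
```

Call:
jog_arm(
  motion=[
    [[0, 0, 0], [0, 0, 0], 135],
    [[0, 0, 0], [0, 0, 0], 135],
    [[0, 0, 0], [0, 0, 0], 135],
    [[0, 0, 0], [0, 0, 0], 135],
    [[0, 0, 0], [0, 0, 0], 135],
  ],
)

```text
t: 7.07
position: [0.5386, -0.2302, 0.2973]
tcp_rot: [-0.705, 0.054, -0.055, 0.705]
wrist_force: [-0.2, -0.9, -0.2]
opening: 0.0401
```

```bash
python3 - <<'E'
from h import *
w=snap('wrist','w4'); S=snap('scene','s4')
cv2.imwrite('pics/m5.png',np.vstack([w['pixels'][100:400],cv2.resize(S['pixels'][125:225,290:450],(640,300))]))
for z in(.045,.171): print(proj(w,(.539,-.231,z)))
plan([((.539,-.231,.156),down(-.156))],step=165)
E
```

```text
[321.76476012 171.23598191]
[322.02176474 198.53822248]
t 7.1667 P [ 0.5384 -0.2307  0.2972] yaw -0.1549 down [ 0. -0. -1.] F [ 0.3 -0.2 -0.3] open 0.0402 j6 [-0.61  0.17  1.53  0.    1.45 -0.45]
[0.0, 0.001, 0.0] [0.6, 141.2, -0.2]
--
```

View pics/m5.png

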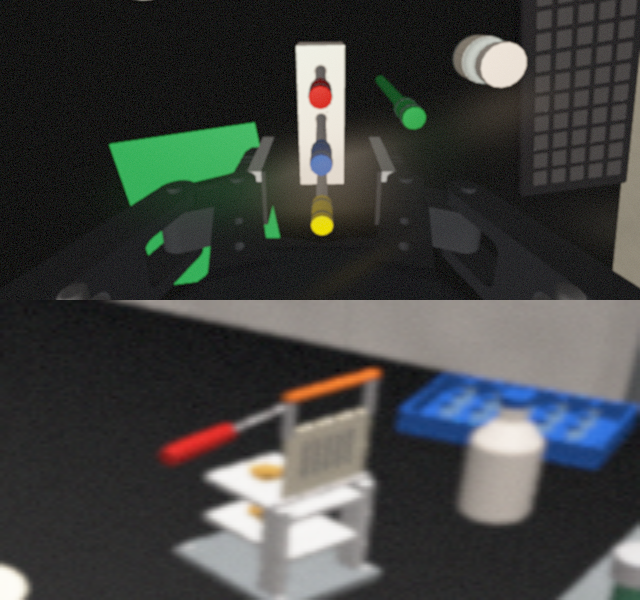

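Call:
jog_arm(
  motion=[
    [[0, 0, 0], [0, 40, 0], 135],
    [[0, 0, 0], [0, 80, 0], 135],
    [[0, 0, 0], [0, 110, 0], 135],
    [[0, 0, 0], [0, 130, 0], 135],
    [[0, 0, 0], [0, 141, 0], 135],
  ],
)

```text
t: 7.58
position: [0.5365, -0.2302, 0.1526]
tcp_rot: [-0.704, 0.057, -0.054, 0.706]
wrist_force: [-0.4, -0.0, -0.0]
opening: 0.0403
```

Call:
jog_arm(
  motion=[
    [[0, 0, 0], [0, 0, 0], 135],
    [[0, 0, 0], [0, 0, 0], 135],
    [[0, 0, 0], [0, 0, 0], 170],
    [[0, 0, 0], [0, 0, 0], 200],
    [[0, 0, 0], [0, 0, 0], 255],
  ],
)

```text
t: 8.0
position: [0.539, -0.2322, 0.1585]
tcp_rot: [0.706, -0.054, 0.056, -0.704]
wrist_force: [-2.3, 1.0, 6.8]
opening: 0.0185
```

Call:
jog_arm(
  motion=[
    [[0, 0, 0], [0, 0, 0], 255],
    [[0, 0, 0], [0, 0, 0], 255],
    [[0, 0, 0], [0, 0, 0], 255],
    [[0, 0, 0], [0, 0, 0], 255],
    [[0, 0, 0], [0, 0, 0], 255],
  ],
)

```text
t: 8.42
position: [0.5391, -0.2322, 0.1585]
tcp_rot: [0.706, -0.054, 0.056, -0.704]
wrist_force: [-1.5, 0.5, 6.2]
opening: 0.0186
```

Call:
jog_arm(
  motion=[
    [[0, 0, 0], [0, -10, 0], 255],
    [[0, 0, 0], [0, -25, 0], 255],
    [[0, 0, 0], [0, -40, 0], 255],
    [[0, 0, 0], [0, -60, 0], 255],
    [[0, 0, 0], [0, -80, 0], 255],
  ],
)

```text
t: 8.83
position: [0.538, -0.2312, 0.2375]
tcp_rot: [-0.705, 0.055, -0.055, 0.705]
wrist_force: [0.3, -0.7, -1.3]
opening: 0.0182
```

Call:
jog_arm(
  motion=[
    [[0, 0, 0], [0, -25, 0], 255],
    [[0, 0, 0], [0, -50, 0], 255],
    [[0, 0, 0], [0, -70, 0], 255],
    [[0, 0, 0], [0, -80, 0], 255],
    [[0, 0, 0], [0, -80, 0], 255],
  ],
)

```text
t: 9.25
position: [0.5392, -0.2321, 0.3198]
tcp_rot: [0.706, -0.053, 0.057, -0.704]
wrist_force: [-0.8, 0.4, -0.1]
opening: 0.0183
```

```bash
python3 - <<'E'
from h import *
w=snap('wrist','w5'); T=snap('top','t5')
plan([((.5037,.1054,.3185),down(-.2935)),((.5489,.1857,.3185),down(-.2935))],step=120)
cv2.imwrite('pics/m6.png',np.vstack([w['pixels'][100:400],cv2.resize(T['pixels'][140:240,350:510],(640,300))]))
E
```

```text
t 9.35 P [ 0.5379 -0.2313  0.3157] yaw -0.156 down [-0.  0. -1.] F [-0.6  0.4 -2.5] open 0.0184 j6 [-0.61  0.16  1.5   0.    1.48 -0.45]
[-0.0, 0.046, -0.0] [-28.7, -0.9, 109.1]
[-0.0, 0.046, -0.0] [-33.7, -0.9, 107.6]
[-0.0, 0.045, -0.0] [-38.6, -1.0, 106.0]
--
[-0.0, 0.0, -0.0] [20.1, 0.0, 89.9]
--
```

View pics/m6.png

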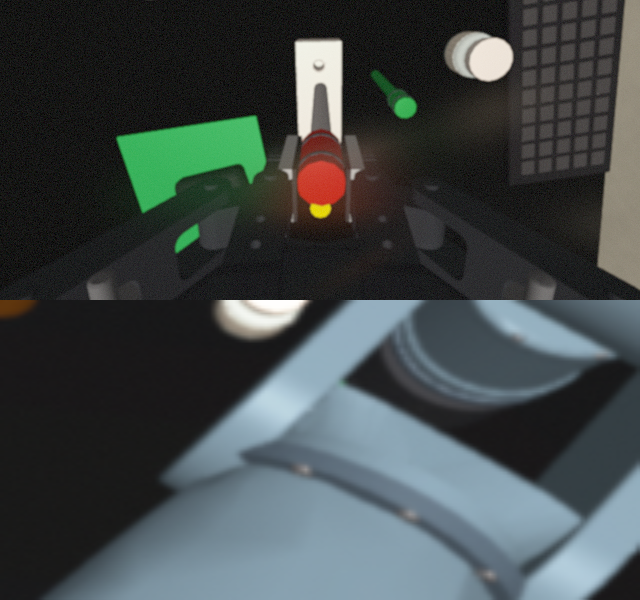

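Call:
jog_arm(
  motion=[
    [[0, 0.02, 0], [-10, 0, 36], 255],
    [[0, 0.046, 0], [-29, -1, 72], 255],
    [[0, 0.046, 0], [-29, -1, 109], 255],
    [[0, 0.046, 0], [-29, -1, 109], 255],
    [[0, 0.046, 0], [-29, -1, 109], 255],
  ],
)

```text
t: 9.77
position: [0.5258, -0.1171, 0.3153]
tcp_rot: [-0.703, 0.071, -0.069, 0.704]
wrist_force: [0.9, -0.6, -1.4]
opening: 0.0185
```

Call:
jog_arm(
  motion=[
    [[0, 0.046, 0], [-10, -1, 36], 255],
    [[0, 0.046, 0], [-20, -1, 72], 255],
    [[0, 0.046, 0], [-34, -1, 108], 255],
    [[0, 0.046, 0], [-34, -1, 108], 255],
    [[0, 0.046, 0], [-34, -1, 108], 255],
  ],
)

```text
t: 10.18
position: [0.5143, -0.0058, 0.3169]
tcp_rot: [0.702, -0.087, 0.086, -0.702]
wrist_force: [-0.2, -1.1, -1.9]
opening: 0.0183
```

Call:
jog_arm(
  motion=[
    [[0, 0.046, 0], [-10, -1, 30], 255],
    [[0, 0.046, 0], [-20, -1, 60], 255],
    [[0, 0.046, 0], [-39, -1, 90], 255],
    [[0, 0.046, 0], [-39, -1, 106], 255],
    [[0, 0.046, 0], [-39, -1, 106], 255],
  ],
)

```text
t: 10.6
position: [0.5033, 0.1068, 0.3183]
tcp_rot: [-0.699, 0.103, -0.103, 0.7]
wrist_force: [-1.0, -0.5, -1.6]
opening: 0.0185
```

Call:
jog_arm(
  motion=[
    [[0, 0, 0], [4, 0, 20], 255],
    [[0, 0, 0], [9, 0, 40], 255],
    [[0, 0, 0], [14, 0, 65], 255],
    [[0, 0, 0], [20, 0, 90], 255],
    [[0, 0, 0], [20, 0, 90], 255],
  ],
)

```text
t: 11.02
position: [0.5504, 0.1866, 0.3179]
tcp_rot: [-0.699, 0.104, -0.103, 0.7]
wrist_force: [-0.5, -0.3, -1.0]
opening: 0.0188
```

Call:
jog_arm(
  motion=[
    [[0, 0, 0], [0, 0, 0], 255],
    [[0, 0, 0], [0, 0, 0], 255],
    [[0, 0, 0], [0, 0, 0], 255],
    [[0, 0, 0], [0, 0, 0], 255],
    [[0, 0, 0], [0, 0, 0], 255],
  ],
)

```text
t: 11.43
position: [0.5482, 0.1851, 0.3193]
tcp_rot: [0.699, -0.104, 0.104, -0.699]
wrist_force: [-0.5, 0.1, -1.4]
opening: 0.0185
```

```bash
python3 - <<'E'
from h import *
w=snap('wrist','w6'); S=snap('scene','s6')
plan([((.5489,.1857,.3185),down(-.2935))],step=120)
P=np.array(ctrl.get_obs()['position'])
print('foot exp',proj(S,P-[0,0,.1535]),proj(w,P-[0,0,.1535]),'mouth',proj(S,(.5489,.1857,.128)),proj(w,(.5489,.1857,.128)))
cv2.imwrite('pics/m7.png',np.hstack([cv2.resize(w['pixels'][100:300,260:400],(420,600)),cv2.resize(S['pixels'][120:240,322:398],(380,600),interpolation=cv2.INTER_CUBIC)]))
E
```

```text
t 11.5333 P [0.5482 0.1855 0.3193] yaw -0.2947 down [ 0. -0. -1.] F [-0.5 -0.6 -1. ] open 0.0182 j6 [ 0.12  0.14  1.51 -0.    1.49  0.42]
[-0.0, -0.001, 0.0] [0.6, 0.8, 0.4]
--
foot exp [356.8323775  172.04940947] [321.27461105 189.28417641] mouth [356.62513229 181.47024898] [321.89099115 180.2393245 ]
```

View pics/m7.png

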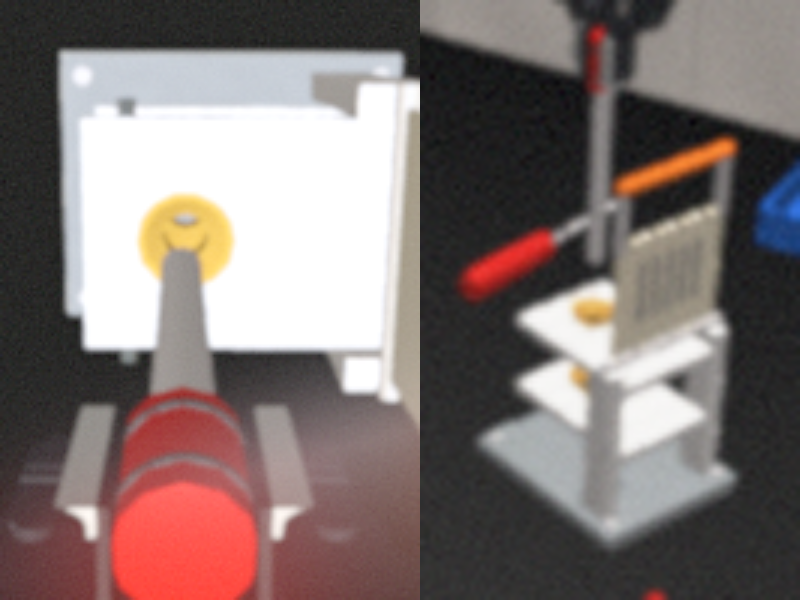

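Call:
jog_arm(
  motion=[
    [[0, 0, 0], [1.3, 12, 0.3], 255],
    [[0, 0, 0], [1.3, 24, 0.3], 255],
    [[0, 0, 0], [1.3, 32, 0.3], 255],
    [[0, 0, 0], [1.3, 36, 0.3], 255],
    [[0, 0, 0], [1.3, 40, 0.3], 255],
  ],
)

```text
t: 11.95
position: [0.549, 0.186, 0.2775]
tcp_rot: [0.7, -0.104, 0.103, -0.699]
wrist_force: [0.8, -0.1, -1.7]
opening: 0.018
```

Call:
jog_arm(
  motion=[
    [[0, 0, 0], [0, 3, 0], 255],
    [[0, 0, 0], [0, 6, 0], 255],
    [[0, 0, 0], [0, 9, 0], 255],
    [[0, 0, 0], [0, 12, 0], 255],
    [[0, 0, 0], [0, 12, 0], 255],
  ],
)

```text
t: 12.37
position: [0.5494, 0.1859, 0.2666]
tcp_rot: [0.7, -0.104, 0.103, -0.699]
wrist_force: [-0.2, -0.4, -2.1]
opening: 0.0184
```

Call:
jog_arm(
  motion=[
    [[0, 0, 0], [0, 6, 0], 255],
    [[0, 0, 0], [0, 12, 0], 255],
    [[0, 0, 0], [0, 18, 0], 255],
    [[0, 0, 0], [0, 24, 0], 255],
    [[0, 0, 0], [0, 24, 0], 255],
  ],
)

```text
t: 12.78
position: [0.5489, 0.1858, 0.2412]
tcp_rot: [0.7, -0.104, 0.103, -0.699]
wrist_force: [-0.1, -0.9, -2.2]
opening: 0.0185
```

Call:
jog_arm(
  motion=[
    [[0, 0, 0], [0, 4, 0], 255],
    [[0, 0, 0], [0, 8, 0], 255],
    [[0, 0, 0], [0, 12, 0], 255],
    [[0, 0, 0], [0, 16, 0], 255],
    [[0, 0, 0], [0, 16, 0], 255],
  ],
)

```text
t: 13.2
position: [0.5491, 0.1859, 0.226]
tcp_rot: [0.7, -0.104, 0.103, -0.699]
wrist_force: [0.5, 0.4, -2.9]
opening: 0.0185
```

Call:
jog_arm(
  motion=[
    [[0, 0, 0], [0, 4, 0], 255],
    [[0, 0, 0], [0, 8, 0], 255],
    [[0, 0, 0], [0, 12, 0], 255],
    [[0, 0, 0], [0, 16, 0], 255],
    [[0, 0, 0], [0, 18, 0], 255],
  ],
)

```text
t: 13.62
position: [0.5493, 0.1859, 0.2083]
tcp_rot: [0.7, -0.104, 0.103, -0.699]
wrist_force: [0.8, -1.0, -0.8]
opening: 0.0181
```

Call:
jog_arm(
  motion=[
    [[0, 0, 0], [0, 6, 0], 255],
    [[0, 0, 0], [0, 12, 0], 255],
    [[0, 0, 0], [0, 18, 0], 255],
    [[0, 0, 0], [0, 22, 0], 255],
    [[0, 0, 0], [0, 24, 0], 255],
  ],
)

```text
t: 14.03
position: [0.5492, 0.1859, 0.184]
tcp_rot: [0.7, -0.104, 0.103, -0.699]
wrist_force: [-0.1, -2.3, -0.4]
opening: 0.0185
```

Call:
jog_arm(
  motion=[
    [[0, 0, 0], [0, 0, 0], 255],
    [[0, 0, 0], [0, 0, 0], 255],
    [[0, 0, 0], [0, 0, 0], 255],
    [[0, 0, 0], [0, 0, 0], 255],
    [[0, 0, 0], [0, 0, 0], 255],
  ],
)

```text
t: 14.45
position: [0.5494, 0.1859, 0.1851]
tcp_rot: [0.7, -0.104, 0.103, -0.699]
wrist_force: [-0.2, -1.8, -2.2]
opening: 0.0185
```

```bash
python3 - <<'E'
from h import *
w=snap('wrist','w8'); S=snap('scene','s8')
plan([])
P=np.array(ctrl.get_obs()['position'])
f=(proj(S,P-[0,0,.1535])-[322,120])*5;print('foot exp crop',f+[420,0])
cv2.imwrite('pics/m8.png',np.hstack([cv2.resize(w['pixels'][100:300,260:400],(420,600)),cv2.resize(S['pixels'][120:240,322:398],(380,600),interpolation=cv2.INTER_CUBIC)]))
E
```

```text
t 14.55 P [0.5494 0.186  0.1851] yaw -0.294 down [-0. -0. -1.] F [-1.8 -2.1 -2.1] open 0.0187 j6 [ 0.12  0.26  1.65 -0.    1.23  0.42]
foot exp crop [588.96384065 419.93659375]
```

View pics/m8.png

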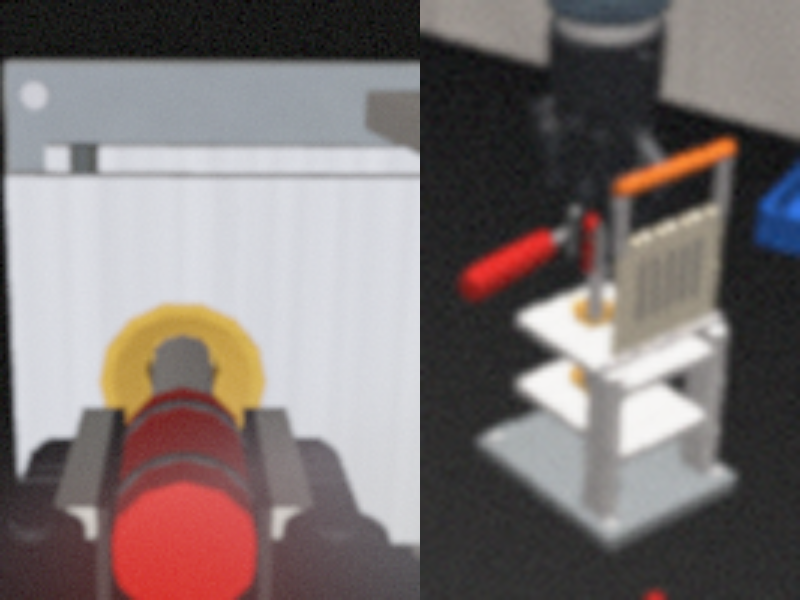

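```bash
python3 - <<'E'
from h import *
o=ctrl.get_obs();print(o['qd'].round(3)); print(ctrl.hand_in())
E
```

```text
[-0.     0.     0.    -0.001 -0.    -0.001]
the job is handed in; nothing more can be done
None
```

I folded the cover upright by its orange bar and let go; it stayed up. Then I took the red-headed rod (the end hole next to blue, not the free-standing green look-alike), threaded it through both bushings and handed the job in with it still held. That took about 14.6 s of the 72 s; `hand_in` gives no verdict.

**Last checks:**
- **Rod:** the arm was still, with the rod in the grip (opening 18.7 mm). The head sat at the same place between the fingers as before threading, so it had not slipped.
- **Foot height:** I work it out at about 32 mm above the bench, inside the 15–48 mm window.
- **Forces:** wrist forces stayed at about 3 N or less on the way down and about 2 N per axis at the end, so nothing jammed.
- **Cover and frame:** the last scene picture shows the cover upright and the rod in the upper bushing.

**Not confirmed or slightly off:**
- **Foot not seen:** a post hid it in the last picture. That it is through the lower bushing rests on the arm's position and the free descent.
- **Grip readings:** the opening read 1.5–2 mm under the known thickness on both the bar and the rod head. I took this as an offset in the reading.
- **Other things on the bench:** I saw no sign of anything else moved, but I did not re-measure the other rods or the bystanders at the end.

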